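Roll the sectional edge trim home on the spill tray

ROBOT

A 6-joint arm with a two-finger parallel gripper is mounted at the origin on the work surface. World frame = base frame: x ahead of the robot, y to its left, z up, the work surface at z = 0. Lengths are in mm, angles in rad, forces in N, time in s.
With the tool pointing down it reaches from about 275 to 1000 mm from the base axis. Payload 8.4 kg.
Tool frame: the origin (TCP) lies midway between the tips of the shut fingers; the grasp point (between the pads) lies 19 mm behind it (r.grip_point_offset is the distance from the TCP to the grasp point, in mm); z points along the fingers, y is the line along which they close (so a half turn about z gives the same grasp; the last joint's range is limited). The gripper opens to 85 mm and grips with 20 to 120 N. Pads are 22 mm wide; open, the fingers measure 114 mm over their backs; the gripper's body (76 mm by 85 mm) begins 54 mm behind the grasp point. The pads swing forward as they close: fully open they stand 13 mm farther back than shut.
Start: joints at [-1.145, 0.353, 1.633, -0, 1.155, -0.002], TCP at [259.293, -568.678, 231.281] pointing down, gripper open.
Joint ranges: [-2.63, 2.63], [-0.92, 2.1], [0.06, 2.66], [-1.3, 4.44], [0, 2.69], [-3.02, 3.02]. Speed limits (rad/s): [2.22, 2.22, 2.79, 3.14, 3.14, 3.14].

INTERFACE

Orientations are given as [roll, pitch, yaw] about the fixed x, y, z axes, in that order (R = Rz(yaw) Ry(pitch) Rx(roll)).
In Python, from rig import r gives the robot as it stands. The module is installed in compiled form; this text tells all that it offers.
- The arm moves only by the shell command python3 -m creep 'ROWS' [FORCE]. ROWS is text: rows parted by semicolons, each of 7 numbers parted by spaces: the turn, a rotation vector about the tool's x, y, z in degrees, then the shift along the tool's x, y, z in m, then the closure in counts, from 0 (fully open) to 255 (shut). A call has 1 to 8 rows; each row is the pose to reach, as a shift and turn from the pose commanded when the call began, along the tool's axes at that moment; what a row does not reach only later rows make up. A row lasts 1/8 s, in which the tool goes at most 62.5 mm and 10.7 degrees, less where a joint would pass 70% of its speed; a pose out of reach is approached as far as the arm can. A call with a gripper value outside its range is refused whole. The fingers move at their own pace and stop on an object; FORCE is the grip in N (left out, the last holds). Time passes only in rows, so rows that repeat a pose let the fingers close. It gives the time, the measured TCP pose, the force, the opening and the grip force at its end, in the units of the state.
- r.sense(): the state, without advancing time (a new reading comes with each control period).
- r.grab_frame(name): name is "side" or "top"; returns a dict with "img" (400x640x3 uint8, red, green, blue), "range_z" (400x640 float32, mm along the optical axis (not along the pixel's ray), 0 where there is no reading), "K" (3x3 intrinsics, pixels), "D" ([k1, k2, p1, p2, k3] as OpenCV has them; the pictures are not rectified), "world_from_camera" (4x4, takes a point from camera to world coordinates). Camera axes: x right, y up, looking along -z (the intrinsics and any distortion apply to the point x, -y, -z); pixel columns grow to the right and rows downward; lengths in mm; the calibration is good to about 2 mm. A picture is of the moment at which its call begins.
- r.sign_off(): hands the job in; it is judged then, once.
The state is a dict: "clock": time; "qpos": joint angles; "qvel": joint speeds; "joint_efforts": joint torques, N m; "eef_pos": TCP position; "tcp_rot": TCP orientation; "contact_force": force on the tool from outside, world axes, zero at the start; "wrist_torque": the same for the moment, N m; "opening": opening from 0.0 (shut) to 1.0 (fully open); "grasp_force": force on a finger pad.
Only numpy, scipy, OpenCV 4.12 (cv2) and the standard library are available. Lean on these libraries where they do the work, as an engineer would, in place of code of your own. Each camera call takes 0.05 s, during which the arm holds its last target. There are 200 camera calls.

TASK

Take the hand roller off its rest and roll it along the loose trim strip on the spill tray's near edge, starting on the section at the screw end (the robot's right) and rolling to the other end with firm, steady pressure of about 17 N (never above 32 N), until all seven sections sit fully home and flat. Only the roller may press the tray or strip. Then stand the roller back astride its rest as it was, let go, and leave the glassware where it is.

Things in the scene. Friction and masses are not known exactly. Their poses are not given: they have to be found in the camera images.
- tray: White plastic spill tray, fixed to the bench, 300 mm long (its y) by 200 mm deep (its x), walls 30 mm high. Origin on the bench under the middle of the near edge; the edge strip runs along its y axis straight above the origin, the basin lies to its +x. A round steel screw head (22 mm across, top 32 mm above the bench) sits on the edge 24 mm beyond the strip's -y end: the screw end.
- strip_start (a point): Nominal centre of the top face of the first section (sec0, screw end) when it is fully home, 42 mm above the bench. Fixed to the tray: the aluminium rail that carries the strip is shimmed, so the real strip can be up to 9 mm higher or lower at its ends (6 mm at its middle) and slope by up to 0.03 rad along its length. The true height must be felt. The sideways position is true.
- strip_end (a point): The same for the last section (sec6), 174 mm along tray +y from strip_start; same uncertainty of height.
- sec0 (a joint): Depth of trim section 0 (0 = screw end, 6 = far end), m: 0 stands 6 mm proud, 0.006 is fully home at a hard stop. Black rigid plastic tile 28 mm long, 20 mm wide, 29 mm apart along the tray's y. A push fit: it moves only when pushed down with more than 10 N (plus about 120 N per m/s) and stays where it is left.
- sec1 (a joint): Depth of trim section 1 (0 = screw end, 6 = far end), m: 0 stands 6 mm proud, 0.006 is fully home at a hard stop. Black rigid plastic tile 28 mm long, 20 mm wide, 29 mm apart along the tray's y. A push fit: it moves only when pushed down with more than 10 N (plus about 120 N per m/s) and stays where it is left.
- sec2 (a joint): Depth of trim section 2 (0 = screw end, 6 = far end), m: 0 stands 6 mm proud, 0.006 is fully home at a hard stop. Black rigid plastic tile 28 mm long, 20 mm wide, 29 mm apart along the tray's y. A push fit: it moves only when pushed down with more than 10 N (plus about 120 N per m/s) and stays where it is left.
- sec3 (a joint): Depth of trim section 3 (0 = screw end, 6 = far end), m: 0 stands 6 mm proud, 0.006 is fully home at a hard stop. Black rigid plastic tile 28 mm long, 20 mm wide, 29 mm apart along the tray's y. A push fit: it moves only when pushed down with more than 10 N (plus about 120 N per m/s) and stays where it is left.
- sec4 (a joint): Depth of trim section 4 (0 = screw end, 6 = far end), m: 0 stands 6 mm proud, 0.006 is fully home at a hard stop. Black rigid plastic tile 28 mm long, 20 mm wide, 29 mm apart along the tray's y. A push fit: it moves only when pushed down with more than 10 N (plus about 120 N per m/s) and stays where it is left.
- sec5 (a joint): Depth of trim section 5 (0 = screw end, 6 = far end), m: 0 stands 6 mm proud, 0.006 is fully home at a hard stop. Black rigid plastic tile 28 mm long, 20 mm wide, 29 mm apart along the tray's y. A push fit: it moves only when pushed down with more than 10 N (plus about 120 N per m/s) and stays where it is left.
- sec6 (a joint): Depth of trim section 6 (0 = screw end, 6 = far end), m: 0 stands 6 mm proud, 0.006 is fully home at a hard stop. Black rigid plastic tile 28 mm long, 20 mm wide, 29 mm apart along the tray's y. A push fit: it moves only when pushed down with more than 10 N (plus about 120 N per m/s) and stays where it is left.
- roller_grip (a point): Centre of the hand roller's grip, an upright grey plastic post 24 mm (roller x) by 30 mm (roller y), 50 mm tall. Under the post an aluminium bridge plate 76 by 36 mm, 10 mm thick (its top 25 mm below this point, its underside 35 mm below), with a fork holding a black wheel 44 mm across and 18 mm wide: axle along roller y, 61 mm below this point, lowest point of the wheel 83 mm below. It rolls along roller x. 0.34 kg; it looks the same turned half round about z.
- wheel (a joint): Angle of the roller's free-turning wheel, rad; 0 at the start. Rolling 22 mm turns it by 1 rad either way.
- roller: The same hand roller; origin in the middle of the underside of the bridge plate, axes as above, z up.
- rest: Roller rest fixed to the bench: steel base 100 by 64 by 8 mm with two upright white rails across its x (centres 35.5 mm either side of the middle, 15 mm thick, 50 mm long along its y, tops 60 mm above the bench, clear gap 56 mm). The roller stands with its bridge plate across both rail tops and its wheel hanging in the gap, roller x along rest x. Origin under its middle, on the bench. It stands either left or right of the tray.
- rest_top (a point): Point of the rest midway between the rail tops, 60 mm above the bench; the parked roller's bridge underside is centred here.
- beaker: Empty glass beaker, 68 mm across, 90 mm tall, standing on the other side of the tray from the rest; origin under its middle. Bystander.
- bottle: Glass reagent bottle with a cap, 72 mm across, 150 mm tall; origin under its middle. Bystander.
- jar: Small glass jar with a lid, 44 mm across, 50 mm tall, standing in the tray's basin; origin under its middle. Bystander.
Mind the look-alikes: they are no part of the job. Of the things that look like the roller, the smallest one is meant.

How it is judged (in metres and radians):
On the way, in this order (a step that is already met when the one before it is completed fails the run):
1. the roller has been lifted off its rest (height (world z) of roller_grip above 0.11 m and contact force between roller and rest below 0.1 N), for 0.1 s.
2. the roller has pressed the first section (screw end) home while the last two are not yet home (value of joint sec0 above 0.0045 m and value of joint each of sec5, sec6 below 0.0045 m and contact force between roller and tray above 2 N), for 0.05 s.
3. the rolling has reached the middle section while the last is not yet home (value of joint each of sec0, sec3 above 0.0045 m and value of joint sec6 below 0.0045 m and contact force between roller and tray above 2 N), for 0.05 s.
4. all seven sections are home and the wheel has rolled along (turned more than 5 rad) (value of joint each of sec0, sec1, sec2, sec3, sec4, sec5, sec6 above 0.0045 m and (value of joint wheel above 5 rad or value of joint wheel below -5 rad)), for 0.1 s.
At the end, for the whole second after the job is handed in: All seven sections are within 1.5 mm of fully home (joint above 0.0045), and the roller stands released, upright and still astride its rest: its grip within 15 mm (rest x) and 20 mm (rest y) of the rest's middle, 88 to 102 mm above the bench, within 0.35 rad of the rest's direction (value of joint each of sec0, sec1, sec2, sec3, sec4, sec5, sec6 above 0.0045 m and x of roller_grip in the frame of rest between -0.015 and 0.015 m and y of roller_grip in the frame of rest between -0.02 and 0.02 m and z of roller_grip in the frame of rest between 0.088 and 0.102 m and angle between roller_grip's own z axis and vertical below 0.12 rad and angle between the x axis of roller and the x axis of rest, either way round below 0.35 rad and linear speed of roller below 0.02 m/s); the robot touches nothing.
It fails at once if the roller presses the tray or its strip with more than 32 N (contact force between roller and tray above 32 N).
It fails at once if the robot itself presses the tray or its strip (contact force between any of the fingers, the arm and tray above 2 N).
It fails at once if a bystander is shifted by more than 20 mm or tipped (distance of any of beaker, bottle, jar from where it was at the start of the episode above 0.02 m or angle between any of beaker, bottle, jar's own z axis and vertical above 0.3 rad).
It also fails if it takes over 72 s, if anything falls off the work surface, if the arm or the gripper's body presses on something with over 40 N, if the wrist force passes 120 N, or if a joint passes its speed limit or range.

## Working session

There is one attempt and no reset: what is moved stays moved. The work goes in short steps, Python scripts to look and compute and a shell command to move; the robot and the scene stay as the last step left them, time stands still between calls to the robot, and variables do not carry over. Pictures are saved under pics/ and viewed, at most 10 in all, crops included, and the job is handed in when it is done.

```bash
mkdir -p pics; cat > h.py <<'E'
import numpy as np, cv2
from rig import r
def cloud(f):
    # world point per pixel from range
    h,w=f["range_z"].shape
    u,v=np.meshgrid(np.arange(w),np.arange(h))
    p=cv2.undistortPoints(np.stack([u,v],-1).reshape(-1,1,2).astype(np.float64),f["K"],np.array(f["D"])).reshape(h,w,2)
    z=f["range_z"].astype(float)
    c=np.stack([p[...,0]*z,-p[...,1]*z,-z,np.ones_like(z)],-1)
    P=(c@np.array(f["world_from_camera"]).T)[...,:3]
    P[z<=0]=np.nan
    return P
E
python3 - <<'E'
from h import *
for n in("top","side"):
    f=r.grab_frame(n); cv2.imwrite(f"pics/{n}0.png",f["img"][...,::-1]); np.savez(f"/tmp/{n}0.npz",img=f["img"],P=cloud(f)); print(n,np.round(f["world_from_camera"],2).tolist(), (f["range_z"]==0).mean())
print(r.sense())
E
```

```text
top [[0.03, 0.99, -0.17, 367.45], [-1.0, 0.03, 0.03, 92.03], [0.04, 0.17, 0.99, 1209.12], [0.0, 0.0, 0.0, 1.0]] 0.00388671875
side [[-0.99, 0.08, -0.13, 399.36], [-0.15, -0.62, 0.77, 1267.87], [-0.01, 0.78, 0.63, 1066.22], [0.0, 0.0, 0.0, 1.0]] 0.00394140625
{'clock': 0.1, 'qpos': array([-1.14538866e+00,  3.53590034e-01,  1.63405283e+00, -1.49816501e-05,
        1.15521313e+00, -2.41523785e-03]), 'qvel': array([-0.00130358, -0.00258278, -0.00137096, -0.00103462, -0.00014458,
        0.00070709]), 'joint_efforts': array([ 9.41193975e-04, -6.06360626e+01, -3.42821324e+01, -5.75951822e-05,
        4.05794606e-03,  2.43952911e-05]), 'eef_pos': array([ 259.11703022, -568.28504064,  230.63276707]), 'tcp_rot': array([-3.14032928e+00,  1.06474675e-05,  4.27828968e-01]), 'contact_force': array([-0.60904555,  0.23378529, -0.8734808 ]), 'wrist_torque': array([-0.00689528,  0.0541046 ,  0.00942022]), 'grasp_force': 0.0, 'opening': 1.003308739891274}
```

View pics/top0.png

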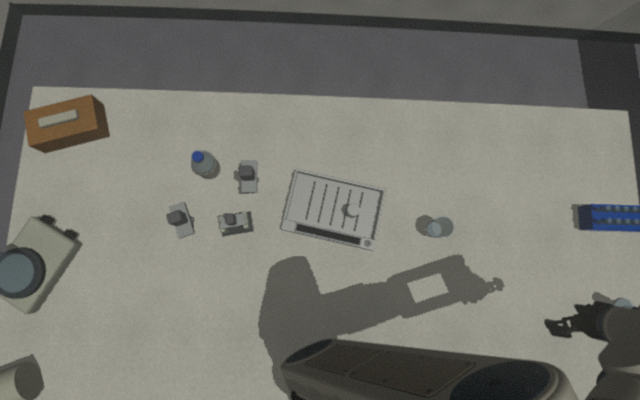

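View pics/side0.png

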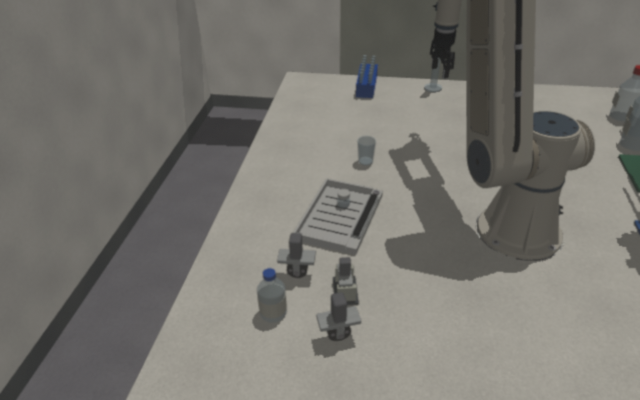

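The top view shows the tray at (333,208), with its black strip from (295,228) to (362,242) and the screw at (369,243). There are three roller-like things, at (248,172), (179,218) and (234,220). Only (234,220) stands on a white-railed rest. The bottle is at (204,164) and the beaker at (434,228), with the jar in the basin at (350,211). In the side view the rollers are at (296,250), (339,312) and (345,270). I'll check the choice in one crop.

```bash
python3 - <<'E'
from h import *
T=np.load("/tmp/top0.npz"); S=np.load("/tmp/side0.npz")
a=cv2.resize(T["img"][140:260,150:390,::-1],None,fx=3.3,fy=3.3,interpolation=cv2.INTER_CUBIC)[:, :792]
b=cv2.resize(S["img"][170:350,240:400,::-1],None,fx=3.3,fy=3.3,interpolation=cv2.INTER_CUBIC)
cv2.imwrite("pics/c_side.png",b); cv2.imwrite("pics/c_top.png",a)
for n,D in(("top",T),("side",S)):
    P=D["P"]; img=D["img"].astype(int)
    bl=P[...,2]; fl=(abs(bl)<4)
    print(n,"bench z",np.nanmedian(bl[(P[...,0]>300)&(P[...,0]<700)&(abs(P[...,1])<500)]))
    # objects above the bench
    m=((bl>12)&(bl<250)&(P[...,0]>280)&(P[...,0]<1000)&(P[...,1]>-300)&(P[...,1]<700)).astype(np.uint8)
    k,l,st,c=cv2.connectedComponentsWithStats(m)
    for i in range(1,k):
        if st[i,4]>40:
            q=P[l==i]; zt=q[:,2].max(); t=q[q[:,2]>zt-8]
            print(np.round(c[i]),st[i,4],"mean",np.round(q.mean(0)),"zmax",round(zt),"top c",np.round(t.mean(0),1),len(t),"ext",np.round(np.ptp(q,0)))
E
```

```text
top bench z 0.6004857558203867
[205. 164.] 623 mean [664. 407.  98.] zmax 154 top c [674.1 418.  149.9] 93 ext [ 70.  71. 142.]
[249. 176.] 577 mean [631. 273.  98.] zmax 149 top c [636.5 276.5 144.4] 119 ext [103.  55. 115.]
[332. 219.] 1659 mean [518.  16.  32.] zmax 50 top c [471.5  42.7  44.3] 251 ext [256. 329.  38.]
[180. 220.] 665 mean [492. 466.  97.] zmax 149 top c [494.6 471.7 144.1] 141 ext [110.  80. 134.]
[353. 210.] 168 mean [544. -48.  49.] zmax 63 top c [546.  -50.6  56.7] 95 ext [41. 41. 50.]
[234. 221.] 458 mean [495. 314.  74.] zmax 123 top c [498.1 318.8 118.9] 80 ext [ 63.  91. 110.]
[431. 228.] 111 mean [ 494. -291.   59.] zmax 96 top c [ 498.6 -290.7   90.8] 16 ext [52. 15. 84.]
side bench z 0.6565949493069638
[365. 153.] 244 mean [ 499. -291.   55.] zmax 94 top c [ 500.5 -290.4   89.5] 24 ext [52. 20. 82.]
[327. 229.] 2715 mean [571. 120.  49.] zmax 148 top c [639.  280.9 143.6] 110 ext [264. 465. 136.]
[340. 304.] 1943 mean [496. 432.  79.] zmax 149 top c [497.4 475.5 143.5] 156 ext [110. 240. 136.]
[271. 296.] 1175 mean [671. 438.  86.] zmax 154 top c [677.  421.  149.4] 101 ext [ 71.  65. 142.]
```

View pics/c_top.png

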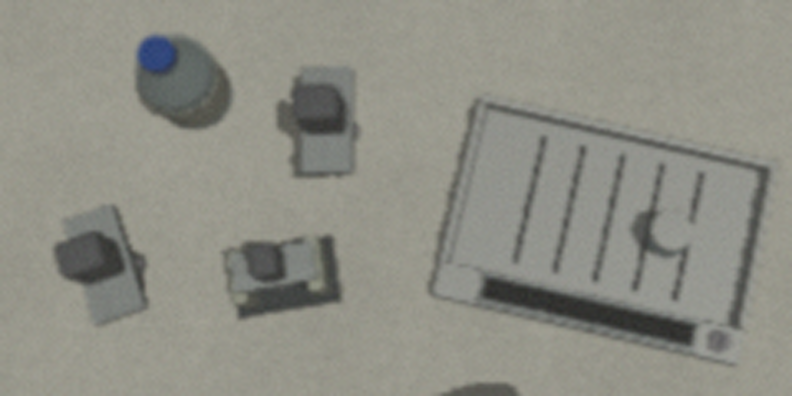

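View pics/c_side.png

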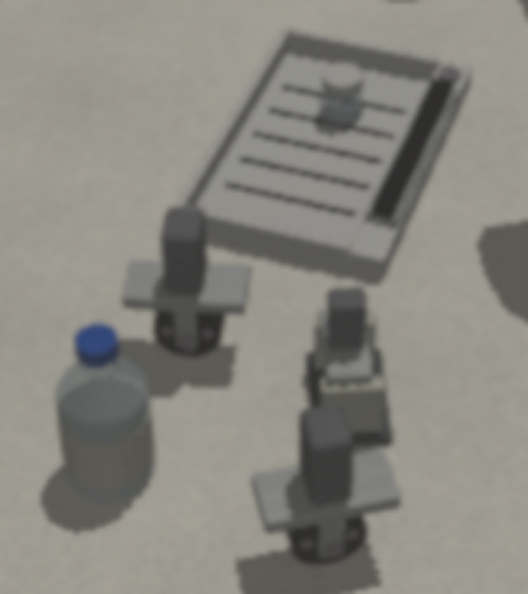

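The crops confirm it. The roller at top (234,220) has a 120 mm grip top and stands on the white-railed rest, so it is the smallest. The other two stand on their wheels with tops near 149 mm. Next I'll measure the poses.

```bash
python3 - <<'E'
from h import *
T=np.load("/tmp/top0.npz"); S=np.load("/tmp/side0.npz")
def rect(q,t):
    (c,s,a)=cv2.minAreaRect(q[:,:2].astype(np.float32)); print(t,len(q),"c",np.round(c,1),"s",np.round(s,1),"a",round(a,1),"z",np.round(np.percentile(q[:,2],[5,50,95]),1))
for n,D in(("top",T),("side",S)):
    P=D["P"]; img=D["img"].astype(int); g=img.mean(-1)
    near=(np.hypot(P[...,0]-495,P[...,1]-316)<70)
    print(n)
    z=P[...,2]
    rect(P[near&(z>112)],"post"); rect(P[near&(z>52)&(z<76)],"plate+rails"); rect(P[near&(z>4)&(z<120)],"rest all")
    tr=(P[...,0]>380)&(P[...,0]<720)&(P[...,1]>-160)&(P[...,1]<190)&(z>15)&(z<60)
    st=tr&(g<70)&(z>36)&(P[...,0]<520)
    q=P[st]; rect(q,"strip dark")
    c=q[:,:2].mean(0); u,s,v=np.linalg.svd(q[:,:2]-c,full_matrices=False); d=v[0]*np.sign(v[0][1]); t=(q[:,:2]-c)@d
    print("dir",d,"ang",np.degrees(np.arctan2(d[1],d[0])),"t",np.percentile(t,[0.5,99.5]),"c",c)
    e=[np.percentile(t,1),np.percentile(t,99)]; print("ends",[c+d*x for x in e],"z fit",np.polyfit(t,q[:,2],1))
    sc=tr&(P[...,1]<-80)&(P[...,0]<480)&(z>20)
    w=np.argwhere(sc&(g<np.median(g[sc])-15)); print("dark screw px",w.mean(0)[::-1] if len(w) else None, np.nanmean(P[w[:,0],w[:,1]],0))
E
```

```text
top
post 89 c [498.1 318.9] s [29.7 24.2] a 13.5 z [113.9 118.7 121.8]
plate+rails 282 c [496. 319.] s [49.2 86.8] a 11.5 z [57.  68.4 72.5]
rest all 670 c [492.6 318.1] s [118.5 132.9] a 79.0 z [  5.   59.8 118.1]
strip dark 349 c [467.9  27. ] s [197.7  18.1] a 78.8 z [38.8 42.8 47. ]
dir [0.19682646 0.98043834] ang 78.6485598834274 t [-98.80956242  96.04297677] c [468.07259354  28.50620453]
ends [array([448.83368141, -67.32728801]), array([486.85969602, 122.08912824])] z fit [1.66646499e-02 4.28409515e+01]
dark screw px [369.03846154 241.07692308] [ 450.11098791 -103.0370722    30.20317718]
side
post 85 c [500.1 322.4] s [28.5 25.8] a 7.3 z [113.3 117.5 121.9]
plate+rails 291 c [498.  322.2] s [49.1 89.3] a 11.7 z [53.5 66.1 73. ]
rest all 802 c [493.3 312.9] s [120.5 114.4] a 5.1 z [  5.7  58.7 116.3]
strip dark 244 c [469.7  30.7] s [204.4  18.3] a 79.0 z [37.7 41.7 45.6]
dir [0.19866394 0.98006767] ang 78.54115904572305 t [-108.17390799   95.26667854] c [470.77352969  37.40326115]
ends [array([449.42131151, -67.93351185]), array([489.55886769, 130.07685919])] z fit [1.00152512e-02 4.17106383e+01]
dark screw px [373.36363636 192.22727273] [453.13384196 -98.61330191  27.68872046]
```

The measurements agree with the sizes given:
- **Roller and rest:** centre about (499,320.5), rest x axis at 101.5°.
- **Strip:** centre about (469,29), direction 78.6°, proud top near 42.5 mm.

Now I'll work out the approach.

```bash
cat >> h.py <<'E'
from scipy.spatial.transform import Rotation as Ro
def to(x,y,z,yaw):
    "tool-frame turn (deg) and shift (m) from here to a tool-down pose"
    s=r.sense(); R0=Ro.from_euler("xyz",s["tcp_rot"]); R1=Ro.from_euler("xyz",[np.pi,0,np.radians(yaw)])
    print("turn",np.round((R0.inv()*R1).as_rotvec(degrees=True),2),"shift",np.round(R0.inv().apply(np.array([x,y,z])-s["eef_pos"])/1000,4))
E
python3 -c "
from h import *
to(499,320.5,180,11.5)"
```

```text
turn [-7.000e-02  1.000e-02  1.301e+01] shift [ 0.587  -0.7091  0.0515]
```

```bash
python3 -m creep '0 0 2 0.015 -0.018 0 0; 0 0 4 0.05 -0.06 0 0; 0 0 6 0.088 -0.106 0 0; 0 0 8 0.126 -0.152 0 0; 0 0 10 0.164 -0.198 0 0; 0 0 12 0.202 -0.244 0 0; 0 0 13 0.24 -0.29 0 0; 0 0 13 0.278 -0.336 0 0' 40; python3 -c "
from h import *
to(499,320.5,180,11.5)"
```

```text
clock: 1.1
eef_pos: [372.9, -145.8, 231.3]
tcp_rot: [3.141, -0.0, 0.2]
contact_force: [1.1, -0.7, 0.2]
opening: 0.997
grasp_force: 0.0
turn [ 0.01 -0.02 -0.03] shift [ 0.2163 -0.4319  0.0513]
```

```bash
python3 -m creep '0 0 0 0.027 -0.054 0 0; 0 0 0 0.054 -0.108 0.005 0; 0 0 0 0.081 -0.162 0.01 0; 0 0 0 0.108 -0.216 0.02 0; 0 0 0 0.135 -0.27 0.03 0; 0 0 0 0.162 -0.324 0.04 0; 0 0 0 0.189 -0.378 0.05 0; 0 0 0 0.205 -0.41 0.051 0' ; python3 -c "
from h import *
to(499,320.5,180,11.5)"; python3 -m creep '0 0 0 0 0 0 0; 0 0 0 0 0 0 0';python3 -c "
from h import *
to(499,320.5,180,11.5)"
```

```text
clock: 2.1
eef_pos: [491.7, 297.5, 179.1]
tcp_rot: [3.141, 0.001, 0.203]
contact_force: [0.0, -0.4, 0.1]
opening: 0.997
grasp_force: 0.0
turn [0.01 0.08 0.1 ] shift [ 0.0118 -0.021  -0.001 ]
clock: 2.35
eef_pos: [491.3, 294.3, 179.8]
tcp_rot: [3.141, 0.001, 0.201]
contact_force: [0.3, -0.0, -0.7]
opening: 0.998
grasp_force: 0.0
turn [0.04 0.07 0.03] shift [ 0.0128 -0.0241 -0.0002]
```

```bash
python3 -m creep '0 0 0 0.0065 -0.012 0 0; 0 0 0 0.0128 -0.0241 0.005 0; 0 0 0 0.0128 -0.0241 0.025 0; 0 0 0 0.0128 -0.0241 0.05 0; 0 0 0 0.0128 -0.0241 0.075 0; 0 0 0 0.0128 -0.0241 0.095 0; 0 0 0 0.0128 -0.0241 0.102 0; 0 0 0 0.0128 -0.0241 0.102 0' ; python3 - <<'E'
from h import *
to(499,320.5,77,11.5)
f=r.grab_frame("side"); cv2.imwrite("pics/g.png",cv2.resize(f["img"][170:350,240:440,::-1],None,fx=3,fy=3))
E
```

```text
clock: 3.35
eef_pos: [499.6, 321.3, 78.1]
tcp_rot: [3.141, 0.001, 0.201]
contact_force: [0.4, -0.5, 0.9]
opening: 0.999
grasp_force: 0.0
turn [0.01 0.03 0.01] shift [-0.0008  0.0007  0.0011]
```

View pics/g.png

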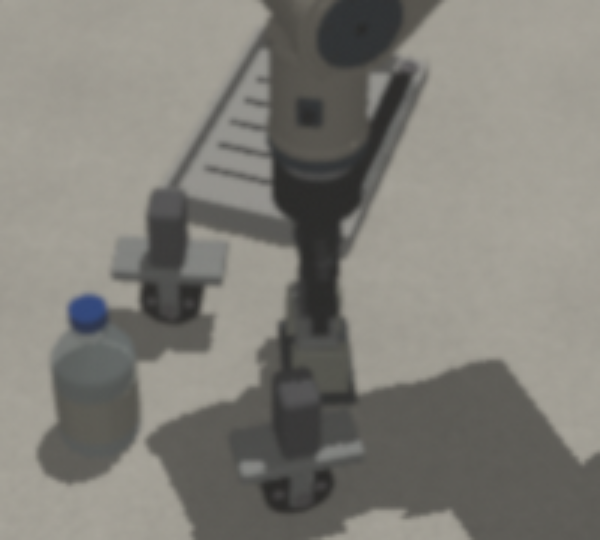

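The picture shows the gripper straddling the roller post at about (320,330), clear of the look-alike. Now I'll close the fingers.

```bash
python3 -m creep '0 0 0 0 0 0 100; 0 0 0 0 0 0 200; 0 0 0 0 0 0 255; 0 0 0 0 0 0 255; 0 0 0 0 0 0 255; 0 0 0 0 0 0 255' 80
```

```text
clock: 4.15
eef_pos: [500.0, 321.2, 78.8]
tcp_rot: [-3.142, -0.001, 0.201]
contact_force: [-0.5, -1.8, 5.2]
opening: 0.266
grasp_force: 79.1
```

```bash
python3 -m creep '0 0 0 0 0 -0.01 255; 0 0 0 0 0 -0.03 255; 0 0 0 0 0 -0.055 255; 0 0 0 0 0 -0.08 255; 0 0 0 0 0 -0.09 255; 0 0 0 0 0 -0.09 255; 0 0 0 0 0 -0.09 255'; python3 - <<'E'
from h import *
print(r.sense()["wrist_torque"])
to(451.3,-59,160,-11.4)
E
```

```text
clock: 5.03
eef_pos: [499.0, 320.8, 167.2]
tcp_rot: [3.141, 0.002, 0.201]
contact_force: [-0.4, 0.6, -4.2]
opening: 0.274
grasp_force: 78.5
[-0.0144144   0.05124091 -0.02304288]
turn [ 0.05  0.09 22.91] shift [-0.1225  0.3626  0.0076]
```

```bash
python3 -m creep '0 0 2 -0.008 0.024 0 255; 0 0 5 -0.024 0.07 0 255; 0 0 8 -0.041 0.12 0 255; 0 0 12 -0.058 0.17 0 255; 0 0 16 -0.075 0.222 0 255; 0 0 20 -0.092 0.272 0 255; 0 0 22.9 -0.107 0.317 0 255; 0 0 22.9 -0.117 0.347 0 255';  python3 -m creep '0 0 0 0 0 0 255; 0 0 0 0 0 0 255'; python3 - <<'E'
from h import *
to(451.3,-59,130,-11.4)
f=r.grab_frame("side"); cv2.imwrite("pics/h.png",cv2.resize(f["img"][130:280,280:480,::-1],None,fx=3,fy=3))
np.savez("/tmp/side1.npz",P=cloud(f),img=f["img"])
E
```

```text
clock: 6.02
eef_pos: [452.5, -44.6, 167.7]
tcp_rot: [3.141, 0.001, -0.202]
contact_force: [0.5, 0.4, -3.8]
opening: 0.271
grasp_force: 79.4
clock: 6.28
eef_pos: [453.5, -42.3, 167.9]
tcp_rot: [-3.141, 0.001, -0.2]
contact_force: [-0.3, 0.8, -3.8]
opening: 0.272
grasp_force: 79.8
turn [-0.01  0.06 -0.07] shift [0.0012 0.0168 0.0379]
```

View pics/h.png

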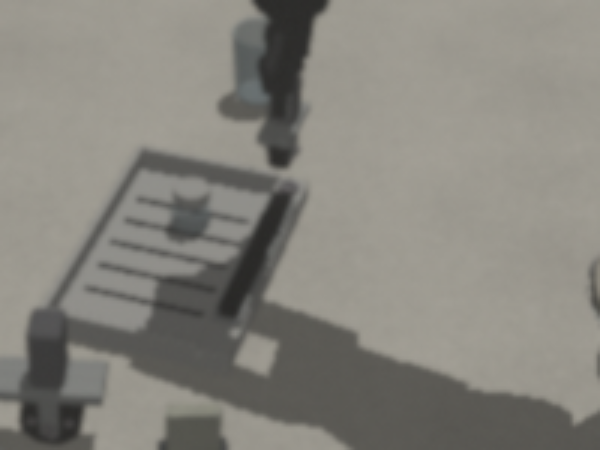

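The roller hangs upright over the screw end, with its wheel at crop (280,158). The strip runs from (288,185) to (230,310). The rest stands empty. I'll lower the roller near the strip.

```bash
python3 -m creep '0 0 0 0.0006 0.008 0.01 255; 0 0 0 0.0012 0.0168 0.025 255; 0 0 0 0.0012 0.0168 0.04 255; 0 0 0 0.0012 0.0168 0.046 255; 0 0 0 0.0012 0.0168 0.048 255; 0 0 0 0.0012 0.0168 0.049 255; 0 0 0 0.0012 0.0168 0.05 255; 0 0 0 0.0012 0.0168 0.051 255'; python3 -c "
from h import *
to(451.3,-59,110,-11.4)"
```

```text
clock: 7.32
eef_pos: [452.3, -58.8, 117.5]
tcp_rot: [-3.142, -0.001, -0.199]
contact_force: [-0.1, 0.6, -4.0]
opening: 0.274
grasp_force: 79.8
turn [-0.   -0.04  0.02] shift [-0.001   0.0003  0.0075]
```

```bash
python3 -m creep '0 0 0 -0.001 0 0.001 255; 0 0 0 -0.001 0 0.002 255; 0 0 0 -0.001 0 0.003 255; 0 0 0 -0.001 0 0.004 255; 0 0 0 -0.001 0 0.005 255; 0 0 0 -0.001 0 0.006 255'
```

```text
clock: 8.07
eef_pos: [451.1, -58.7, 111.2]
tcp_rot: [-3.142, 0.0, -0.199]
contact_force: [0.6, -0.7, -4.1]
opening: 0.271
grasp_force: 79.8
```

```bash
python3 -m creep '0 0 0 0 0 0.0007 255; 0 0 0 0 0 0.0014 255; 0 0 0 0 0 0.002 255'
```

```text
clock: 8.45
eef_pos: [451.2, -58.7, 109.3]
tcp_rot: [-3.142, -0.0, -0.199]
contact_force: [0.2, -0.5, -3.8]
opening: 0.274
grasp_force: 79.8
```

```bash
python3 -m creep '0 0 0 0 0 0.0007 255; 0 0 0 0 0 0.0014 255; 0 0 0 0 0 0.002 255'
```

```text
clock: 8.82
eef_pos: [451.4, -58.7, 107.7]
tcp_rot: [3.142, -0.0, -0.199]
contact_force: [-2.1, -0.7, 7.6]
opening: 0.273
grasp_force: 80.8
```

Contact came at about 107.8 mm, as predicted. I'll keep pressing in small steps.

```bash
python3 -m creep '0 0 0 0 0 0.0005 255; 0 0 0 0 0 0.001 255; 0 0 0 0 0 0.0015 255; 0 0 0 0 0 0.002 255'
```

```text
clock: 9.32
eef_pos: [451.4, -58.7, 105.8]
tcp_rot: [-3.142, -0.001, -0.199]
contact_force: [-2.4, -0.6, 6.0]
opening: 0.274
grasp_force: 80.9
```

```bash
python3 -m creep '0 0 0 0 0 0.0005 255; 0 0 0 0 0 0.001 255; 0 0 0 0 0 0.0015 255; 0 0 0 0 0 0.002 255'
```

```text
clock: 9.82
eef_pos: [451.4, -58.7, 103.9]
tcp_rot: [-3.142, -0.001, -0.199]
contact_force: [-1.9, -0.2, 6.5]
opening: 0.272
grasp_force: 80.9
```

```bash
python3 -m creep '0 0 0 0 0 0.0005 255; 0 0 0 0 0 0.001 255; 0 0 0 0 0 0.0015 255'
```

```text
clock: 10.2
eef_pos: [451.6, -58.9, 102.8]
tcp_rot: [3.141, -0.001, -0.199]
contact_force: [-4.3, 0.1, 17.5]
opening: 0.269
grasp_force: 82.4
```

```bash
python3 -m creep '0 0 0 0 0 0.0003 255; 0 0 0 0 0 0.0006 255'
```

```text
clock: 10.45
eef_pos: [451.8, -59.0, 102.7]
tcp_rot: [3.141, -0.001, -0.199]
contact_force: [-5.6, -0.6, 22.9]
opening: 0.27
grasp_force: 83.0
```

```bash
python3 -m creep '0 0 0 0 0 -0.0007 255; 0 0 0 0 -0.002 -0.0008 255; 0 0 0 0 -0.004 -0.0008 255; 0 0 0 0 -0.006 -0.0008 255; 0 0 0 0 -0.008 -0.0008 255'
```

```text
clock: 11.08
eef_pos: [453.1, -51.7, 103.1]
tcp_rot: [3.14, -0.001, -0.198]
contact_force: [-4.4, -4.8, 15.1]
opening: 0.274
grasp_force: 82.4
```

```bash
python3 -m creep '0 0 0 0 -0.0025 0 255; 0 0 0 0 -0.005 0 255; 0 0 0 0 -0.0075 0 255; 0 0 0 0 -0.01 0 255'
```

```text
clock: 11.58
eef_pos: [455.3, -41.1, 103.2]
tcp_rot: [3.142, -0.001, -0.199]
contact_force: [-4.2, -0.5, 15.6]
opening: 0.268
grasp_force: 82.4
```

```bash
python3 -m creep '0 0 0 0 -0.0025 0 255; 0 0 0 0 -0.005 -0.0001 255; 0 0 0 0 -0.0075 -0.0001 255; 0 0 0 0 -0.01 -0.0002 255; 0 0 0 0 -0.0125 -0.0002 255'
```

```text
clock: 12.2
eef_pos: [457.7, -29.2, 103.5]
tcp_rot: [3.141, -0.001, -0.198]
contact_force: [-5.0, -6.8, 18.1]
opening: 0.268
grasp_force: 82.7
```

```bash
python3 -m creep '0 0 0 0 -0.0025 0 255; 0 0 0 0 -0.005 -0.0001 255; 0 0 0 0 -0.0075 -0.0001 255; 0 0 0 0 -0.01 -0.0002 255; 0 0 0 0 -0.0125 -0.0002 255'
```

```text
clock: 12.82
eef_pos: [460.4, -16.7, 103.7]
tcp_rot: [3.142, -0.002, -0.199]
contact_force: [-3.7, 0.0, 14.9]
opening: 0.273
grasp_force: 82.3
```

```bash
python3 -m creep '0 0 0 0 -0.0025 0 255; 0 0 0 0 -0.005 -0.0001 255; 0 0 0 0 -0.0075 -0.0001 255; 0 0 0 0 -0.01 -0.0002 255; 0 0 0 0 -0.0125 -0.0003 255; 0 0 0 0 -0.015 -0.0003 255'
```

```text
clock: 13.58
eef_pos: [463.4, -1.8, 103.9]
tcp_rot: [-3.141, -0.002, -0.199]
contact_force: [-4.2, -0.9, 16.0]
opening: 0.274
grasp_force: 82.3
```

```bash
python3 -m creep '0 0 0 0 -0.0025 0 255; 0 0 0 0 -0.005 -0.0001 255; 0 0 0 0 -0.0075 -0.0001 255; 0 0 0 0 -0.01 -0.0002 255; 0 0 0 0 -0.0125 -0.0003 255; 0 0 0 0 -0.015 -0.0003 255'
```

```text
clock: 14.32
eef_pos: [466.4, 12.9, 104.2]
tcp_rot: [-3.141, -0.002, -0.199]
contact_force: [-2.0, -0.8, 13.4]
opening: 0.273
grasp_force: 82.1
```

```bash
python3 -m creep '0 0 0 0 -0.0025 0 255; 0 0 0 0 -0.005 0 255; 0 0 0 0 -0.0075 -0.0001 255; 0 0 0 0 -0.01 -0.0001 255; 0 0 0 0 -0.0125 -0.0002 255; 0 0 0 0 -0.015 -0.0002 255'
```

```text
clock: 15.08
eef_pos: [469.3, 27.4, 104.4]
tcp_rot: [3.141, -0.002, -0.198]
contact_force: [-3.4, -6.0, 16.3]
opening: 0.269
grasp_force: 82.5
```

```bash
python3 -m creep '0 0 0 0 -0.0025 0 255; 0 0 0 0 -0.005 0 255; 0 0 0 0 -0.0075 -0.0001 255; 0 0 0 0 -0.01 -0.0001 255; 0 0 0 0 -0.0125 -0.0002 255; 0 0 0 0 -0.015 -0.0002 255'
```

```text
clock: 15.82
eef_pos: [472.4, 42.4, 104.6]
tcp_rot: [-3.141, -0.002, -0.199]
contact_force: [-1.8, -1.2, 13.9]
opening: 0.272
grasp_force: 82.1
```

```bash
python3 -m creep '0 0 0 0 -0.0025 0 255; 0 0 0 0 -0.005 0 255; 0 0 0 0 -0.0075 -0.0001 255; 0 0 0 0 -0.01 -0.0001 255; 0 0 0 0 -0.0125 -0.0002 255; 0 0 0 0 -0.015 -0.0002 255'
```

```text
clock: 16.58
eef_pos: [475.1, 56.3, 104.9]
tcp_rot: [3.14, -0.002, -0.198]
contact_force: [-3.3, -8.9, 15.9]
opening: 0.271
grasp_force: 82.4
```

```bash
python3 -m creep '0 0 0 0 -0.0025 0 255; 0 0 0 0 -0.005 0 255; 0 0 0 0 -0.0075 -0.0001 255; 0 0 0 0 -0.01 -0.0001 255; 0 0 0 0 -0.0125 -0.0002 255; 0 0 0 0 -0.015 -0.0002 255'
```

```text
clock: 17.32
eef_pos: [478.4, 71.9, 105.1]
tcp_rot: [-3.141, -0.002, -0.199]
contact_force: [-2.9, -0.8, 11.9]
opening: 0.27
grasp_force: 82.1
```

```bash
python3 -m creep '0 0 0 0 -0.0025 0 255; 0 0 0 0 -0.005 0 255; 0 0 0 0 -0.0075 -0.0001 255; 0 0 0 0 -0.01 -0.0001 255; 0 0 0 0 -0.0125 -0.0002 255; 0 0 0 0 -0.015 -0.0002 255'
```

```text
clock: 18.08
eef_pos: [481.0, 85.8, 105.2]
tcp_rot: [3.14, -0.002, -0.198]
contact_force: [-3.6, -8.7, 15.2]
opening: 0.277
grasp_force: 82.3
```

```bash
python3 -m creep '0 0 0 0 -0.0025 0 255; 0 0 0 0 -0.005 0 255; 0 0 0 0 -0.0075 0 255; 0 0 0 0 -0.01 -0.0001 255; 0 0 0 0 -0.0125 -0.0001 255; 0 0 0 0 -0.015 -0.0001 255'
```

```text
clock: 18.82
eef_pos: [484.3, 101.4, 105.4]
tcp_rot: [-3.141, -0.002, -0.199]
contact_force: [-2.6, -0.4, 13.0]
opening: 0.273
grasp_force: 82.1
```

```bash
python3 -m creep '0 0 0 0 -0.0025 0 255; 0 0 0 0 -0.005 0 255; 0 0 0 0 -0.0075 -0.0001 255; 0 0 0 0 -0.01 -0.0001 255; 0 0 0 0 -0.0125 -0.0002 255; 0 0 0 0 -0.015 -0.0002 255; 0 0 0 0 -0.017 -0.0002 255; 0 0 0 0 -0.017 -0.0002 255'; python3 -c "
from h import *
to(499,320.5,168,11.5)
print(r.sense()['wrist_torque'])"
```

```text
clock: 19.82
eef_pos: [487.7, 118.3, 105.6]
tcp_rot: [-3.14, -0.002, -0.199]
contact_force: [-1.3, 1.1, 13.0]
opening: 0.268
grasp_force: 82.0
turn [ -0.05  -0.13 -22.89] shift [-0.0288 -0.2005 -0.0622]
[0.15802884 0.535143   0.0389645 ]
```

All seven sections have been rolled at about 17 N. I'll lift off and check the strip.

```bash
python3 -m creep '0 0 0 0 0 -0.005 255; 0 0 0 0 0 -0.02 255; 0 0 0 0 -0.01 -0.045 255; 0 0 -3 -0.003 -0.03 -0.06 255; 0 0 -8 -0.008 -0.06 -0.063 255; 0 0 -13 -0.014 -0.1 -0.063 255; 0 0 -18 -0.02 -0.14 -0.063 255; 0 0 -22.9 -0.026 -0.175 -0.063 255'; python3 -m creep '0 0 0 0 0 0 255; 0 0 0 0 0 0 255'; python3 - <<'E'
from h import *
d=np.array([.198,.980]); n=np.array([.98,-.198]); s0=np.array([451.8,-56.3])
for name in("side","top"):
    f=r.grab_frame(name); P=cloud(f); g=f["img"].mean(-1); O=np.load(f"/tmp/{name}0.npz")["P"]
    for tag,Q in(("before",O),("after",P)):
        t=(Q[...,:2]-s0)@d; w=(Q[...,:2]-s0)@n
        print(name,tag,[round(float(np.median(Q[...,2][(abs(t-29*i)<11)&(abs(w)<7)])),1) for i in range(7)])
    if name=="side": cv2.imwrite("pics/k.png",cv2.resize(f["img"][130:330,240:440,::-1],None,fx=2.9,fy=2.9))
to(499.5,321,168,11.5)
E
```

```text
clock: 20.82
eef_pos: [495.7, 295.9, 168.0]
tcp_rot: [-3.141, -0.0, 0.204]
contact_force: [0.2, 0.7, -3.8]
opening: 0.266
grasp_force: 79.9
clock: 21.08
eef_pos: [495.4, 294.0, 167.4]
tcp_rot: [3.141, 0.001, 0.201]
contact_force: [-0.5, -0.9, -4.3]
opening: 0.27
grasp_force: 80.3
side before [40.5, 41.3, 41.3, 42.0, 42.4, 42.5, 41.9]
side after [34.8, 35.5, 36.6, 37.6, 37.6, 37.8, 37.7]
top before [40.6, 41.8, 42.0, 42.5, 44.0, 44.3, 43.1]
top after [36.4, 38.0, 37.1, 37.9, 38.4, 38.3, 38.6]
turn [ 0.02  0.03 -0.06] shift [ 0.0093 -0.0262 -0.0006]
```

View pics/k.png

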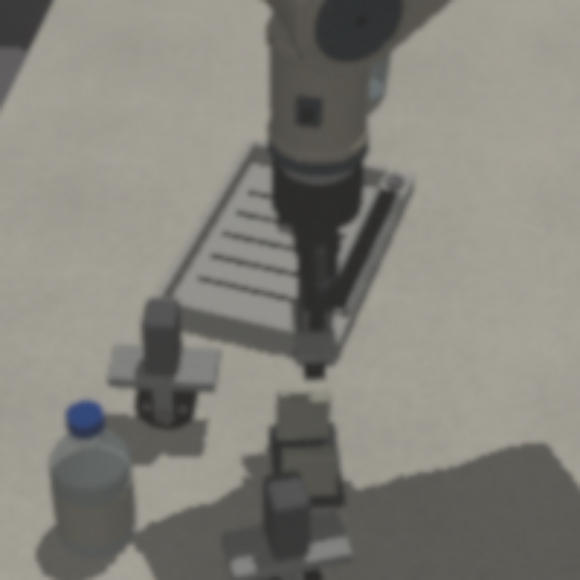

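The strip heights fell 4–6 mm at every section and now lie along one line, matching the felt heights. The picture shows the empty rest at (305,430) with the roller just beyond it. Now I'll put it back.

```bash
python3 -m creep '0 0 0 0.005 -0.014 0 255; 0 0 0 0.0093 -0.0265 0 255; 0 0 0 0.0093 -0.0265 0 255; 0 0 0 0.0093 -0.0265 0 255'; python3 -c "
from h import *
to(499.7,321.1,80,11.5)"
```

```text
clock: 21.68
eef_pos: [499.3, 322.3, 167.1]
tcp_rot: [3.141, 0.001, 0.201]
contact_force: [0.0, -0.2, -3.6]
opening: 0.274
grasp_force: 80.3
turn [0.02 0.03 0.04] shift [0.0002 0.0012 0.0871]
```

```bash
python3 -m creep '0 0 0 0 0.001 0.015 255; 0 0 0 0 0.001 0.035 255; 0 0 0 0 0.001 0.055 255; 0 0 0 0 0.001 0.07 255; 0 0 0 0 0.001 0.08 255; 0 0 0 0 0.001 0.083 255; 0 0 0 0 0.001 0.084 255; 0 0 0 0 0.001 0.085 255'
```

```text
clock: 22.68
eef_pos: [500.1, 321.6, 82.8]
tcp_rot: [-3.141, -0.001, 0.201]
contact_force: [-0.2, -0.3, -3.9]
opening: 0.273
grasp_force: 80.4
```

```bash
python3 -m creep '0 0 0 0 0 0.001 255; 0 0 0 0 0 0.002 255; 0 0 0 0 0 0.002 255'
```

```text
clock: 23.05
eef_pos: [499.7, 321.3, 80.3]
tcp_rot: [3.142, -0.0, 0.201]
contact_force: [0.1, 0.5, -3.1]
opening: 0.272
grasp_force: 80.4
```

```bash
python3 -m creep '0 0 0 0 0 0.0007 255; 0 0 0 0 0 0.0013 255; 0 0 0 0 0 0.0013 255'
```

```text
clock: 23.42
eef_pos: [499.7, 321.3, 78.9]
tcp_rot: [3.142, 0.0, 0.201]
contact_force: [0.2, 0.5, -3.3]
opening: 0.274
grasp_force: 80.4
```

```bash
python3 -m creep '0 0 0 0 0 0.0006 255; 0 0 0 0 0 0.001 255; 0 0 0 0 0 0.001 255'
```

```text
clock: 23.8
eef_pos: [499.8, 321.3, 78.8]
tcp_rot: [-3.142, -0.0, 0.201]
contact_force: [-3.5, -1.9, 6.5]
opening: 0.271
grasp_force: 81.7
```

Seated. I'll release slowly and then back off upward.

```bash
python3 -m creep '0 0 0 0 0 -0.0006 255; 0 0 0 0 0 -0.0006 150; 0 0 0 0 0 -0.0006 100; 0 0 0 0 0 -0.0006 0; 0 0 0 0 0 -0.0006 0; 0 0 0 0 0 -0.0006 0; 0 0 0 0 0 -0.0006 0'
```

```text
clock: 24.68
eef_pos: [499.8, 321.3, 78.6]
tcp_rot: [-3.142, -0.0, 0.201]
contact_force: [-0.4, 0.1, -0.2]
opening: 1.0
grasp_force: 0.0
```

```bash
python3 -m creep '0 0 0 0 0 -0.01 0; 0 0 0 0 0 -0.03 0; 0 0 0 0 0 -0.06 0; 0 0 0 0 0 -0.1 0; 0 0 0 0 0 -0.14 0; 0 0 0 -0.03 0.04 -0.16 0; 0 0 0 -0.06 0.09 -0.16 0; 0 0 0 -0.09 0.14 -0.16 0'; python3 -m creep '0 0 0 0 0 0 0; 0 0 0 0 0 0 0'; python3 - <<'E'
from h import *
f=r.grab_frame("side"); P=cloud(f); z=P[...,2]
near=(np.hypot(P[...,0]-495,P[...,1]-316)<70)
for a,b in((112,135),(52,76)):
    q=P[near&(z>a)&(z<b)]; print(cv2.minAreaRect(q[:,:2].astype(np.float32)),np.percentile(q[:,2],[5,95]))
cv2.imwrite("pics/z.png",cv2.resize(f["img"][120:340,220:440,::-1],None,fx=2.6,fy=2.6))
E
```

```text
clock: 25.68
eef_pos: [438.9, 164.9, 239.6]
tcp_rot: [-3.142, -0.002, 0.202]
contact_force: [1.0, -0.4, 0.3]
opening: 0.999
grasp_force: 0.0
clock: 25.92
eef_pos: [440.1, 166.5, 239.5]
tcp_rot: [-3.141, -0.002, 0.2]
contact_force: [0.3, -0.5, 0.1]
opening: 1.003
grasp_force: 0.0
((500.98956298828125, 322.8524475097656), (29.474512100219727, 28.307292938232422), 15.84906005859375) [113.10253618 121.38282909]
((498.0992736816406, 324.0635986328125), (49.136775970458984, 85.78927612304688), 10.795893669128418) [55.12271835 72.65598641]
```

View pics/z.png

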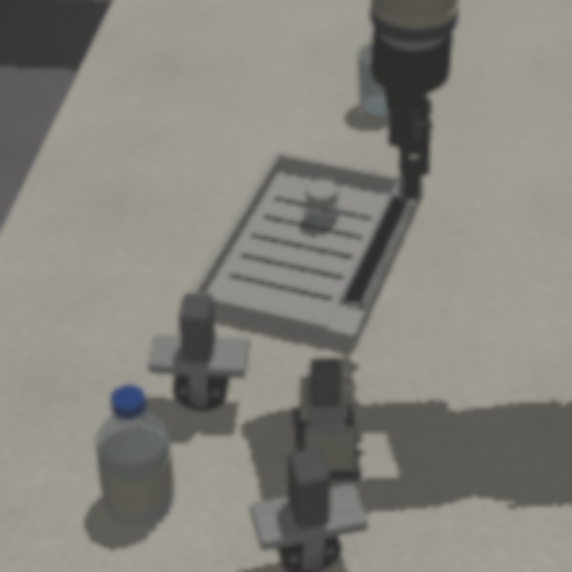

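The roller stands upright on its rest at (325,390) with the same pose as at the start. The strip is flat, the glassware has not moved and the gripper is clear. I'll hand it in.

```bash
python3 -c "
from rig import r
print(r.sign_off())"
```

```text
the job is handed in; nothing more can be done
None
```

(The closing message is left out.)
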